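# Show which inlay goes where

## Robot

A 6-joint arm with a two-finger parallel gripper is mounted at the origin on the work surface. World frame = base frame: x ahead of the robot, y to its left, z up, the work surface at z = 0. Lengths are in m, angles in rad, forces in N, time in s.
With the tool pointing down it reaches from about 0.3 to 0.85 m from the base axis. Payload 4.2 kg.
Tool frame: the origin (TCP) lies midway between the tips of the shut fingers; the grasp point (between the pads) lies 19 mm behind it; z points along the fingers, y is the direction in which the jaws open and shut (so a half turn about z gives the same grasp; the last joint's range is limited). The gripper opens to 91 mm and grips with 3 to 60 N. Pads are 32 mm wide; open, the fingers measure 118 mm over their backs; the gripper's body (76 mm by 178 mm) begins 60 mm behind the grasp point.
Start: joints at [1.098, 0.32, 1.565, -0, 1.257, -0.02], TCP at [0.252, 0.517, 0.214] pointing down, gripper open.
Joint ranges: [-3.11, 3.11], [-0.84, 2.01], [0.21, 2.61], [-1.34, 4.49], [0.05, 2.63], [-2.56, 2.56]. Speed limits (rad/s): [2.57, 2.57, 3.14, 3.14, 3.14, 3.14].

## Interface

Orientations are given as [roll, pitch, yaw] about the fixed x, y, z axes, in that order (R = Rz(yaw) Ry(pitch) Rx(roll)).
In Python, from cell import robot, planner, observe, viewer gives the robot as it stands. Calls block until the motion is done:
- robot.move_ptp(position, orientation): joint-space move of the TCP to a pose.
- robot.move_l(position, v=0.15, frame=None): straight line of the TCP; frame=None keeps the orientation; v is the mean speed in m/s.
- robot.set_joints(angles): joint-space move.
- robot.ungrasp() and robot.gripper_close(): open the fingers fully, or close them until they stop; the grip force is fixed at half the most.
- robot.sleep(seconds).
- planner.solve_ik(position, orientation): joint angles nearest the present ones, or None.
- observe(): the state.
- viewer.grab_frame(name): name is "scene" or "top"; returns a dict with "image" (384x512x3 uint8, blue, green, red), "z_map" (384x512 float32, m along the optical axis (not along the pixel's ray), 0 where there is no reading), "camera_matrix" (3x3 intrinsics, pixels), "k1" (the pictures are not rectified: a ray, as slopes to the right and down, at radius r is drawn at 1 + k1 r^2 times it, then the intrinsics apply), "position" and "orientation" of the camera in the world. Camera axes: x right, y up, looking along -z (the intrinsics and any distortion apply to the point x, -y, -z); pixel columns grow to the right and rows downward; lengths in m; the calibration is good to about 2 mm. A picture is of the moment at which its call begins.
A pose or a line that the arm cannot do raises robot.MotionError and nothing moves.
- robot.finish_job(): hands the job in, once; it reports no verdict.
Trained networks look in the newest picture that a camera, given by its name, has taken for a name from the list of things; names that differ only in an ending like _2 or _b are one class to them, and where a whole thing is asked for, a point or a joint stands for the part that bears it (a point fixed in the world has none). Each returns a list of dicts, best first, with "p" (0 to 1); they miss things now and then, are a little off and sometimes report something else, mostly with a low value. They report only what shows in the picture. A call takes as long as a camera call.
- viewer.find_in(camera, name): "point" ([x, y, z] in m, in world coordinates, good to about 4 mm: the middle of the surface that is visible of it).
- viewer.cut_out(camera, name): "region" (384x512 bool, what is visible of it).
The state is a dict: "time_s": time; "joints": joint angles; "dq": joint speeds; "effort": joint torques, N m; "eef_pos": TCP position; "eef_rot": TCP orientation; "wrist_force": force on the tool from outside, world axes, zero at the start; "wrist_torque": the same for the moment, N m; "gripper_width": finger opening in m.
Only numpy, scipy, OpenCV 4.12 (cv2) and the standard library are available. Lean on these libraries where they do the work, as an engineer would, in place of code of your own. Each camera call takes 0.05 s, during which the arm holds its last target. There are 200 camera calls.

## Task

Show the apprentice which inlay goes where, touching nothing: with the fingertips, point from one to four centimetres above at the middle of the loose round mother-of-pearl disc on the grey sorting board and stay there for two seconds, then point in the same way at the middle of the one empty round pocket in the inlaid panel, stay for two seconds, and finish while still pointing at it. Come down on each from well above and cross over high, so that you point closely at no other loose piece and at no filled inlay.

Things in the scene. Friction and masses are not known exactly. Their poses are not given: they have to be found in the camera images.
- pearl_disc: the pearly white mother-of-pearl piece, loose flat round piece 40 mm across and 6 mm thick, lying flat on the sorting board; origin at the centre of its underside, z up
- ebony_disc: black ebony piece, loose flat round piece 40 mm across and 6 mm thick, lying flat on the sorting board; origin at the centre of its underside, z up
- brass_disc: yellow brass piece, loose flat round piece 40 mm across and 6 mm thick, lying flat on the sorting board; origin at the centre of its underside, z up
- bone_square: cream-yellow bone tile, loose, 36 x 36 mm and 6 mm thick, flat on the sorting board; origin at the centre of its underside, z up
- board: sorting board, 190 x 190 mm with a light wood rim and a dark grey top 12 mm above the table, fixed; the four loose pieces lie on it about 80 mm apart in any order; origin at the centre of its underside, z up
- panel: inlaid square wooden panel, 280 x 280 mm, 36 mm high, lying fixed on the table at any yaw; six round places on a 90 mm radius around its centre, five filled flush and one empty; origin at the centre of its underside, z up, x towards the empty pocket
- pocket (a point): centre of the mouth of the empty pocket, level with the panel's top, 36 mm above the table: a round hole 43 mm across and 6 mm deep with a bare tan wooden floor and no ivory ring; z up
- inlay1 (a point): centre of a filled inlay on the panel: a black disc 40 mm across with a thin ivory ring, flush with the panel's top, 36 mm above the table; z up
- inlay2 (a point): centre of a filled inlay on the panel: a pearly white disc 40 mm across with a thin ivory ring, flush with the panel's top, 36 mm above the table; z up
- inlay3 (a point): centre of a filled inlay on the panel: a black disc 40 mm across with a thin ivory ring, flush with the panel's top, 36 mm above the table; z up
- inlay4 (a point): centre of a filled inlay on the panel: a pearly white disc 40 mm across with a thin ivory ring, flush with the panel's top, 36 mm above the table; z up
- inlay5 (a point): centre of a filled inlay on the panel: a black disc 40 mm across with a thin ivory ring, flush with the panel's top, 36 mm above the table; z up
- pencil: loose flat yellow carpenter's pencil, about 115 x 12 x 7 mm, lying on the panel's edge opposite the empty pocket, at least 200 mm from it; origin at the middle of its underside
- glue_bottle: loose white glue bottle, 64 mm across and 150 mm tall, standing at the back; origin under its centre
- tin: loose tin with a blue label, 72 mm across and 90 mm tall, standing at the back; origin under its centre
- hammer: loose hammer with a light wood handle, lying at the right side of the table, under 60 mm high; origin under its middle
- awl: loose awl with a dark wood handle, lying at the left side of the table, under 40 mm high; origin under its middle

How it is judged:
By the outcome, as a careful person would: the job done as asked, in the order asked, and still so for the second after the job is handed in, with the robot touching nothing.
It also fails if it takes over 42 s, if anything falls off the work surface, if the arm or the gripper's body presses on something with over 40 N, if the wrist force passes 120 N, or if a joint passes its speed limit or range.

## Working session

There is one attempt and no reset: what is moved stays moved. The work goes in short steps, each a Python script; the robot and the scene stay as the last script left them, time stands still between calls to the robot, and variables do not carry over. Pictures are saved under pics/ and viewed, about 8 in all and at most 12, crops included, and the job is handed in when it is done.

```bash
mkdir -p pics; python3 - <<'E'
from cell import robot, planner, observe, viewer
import cv2,numpy as np
s=observe();print(s['time_s'],s['eef_pos'],s['eef_rot'],s['gripper_width'])
for c in("top","scene"):
    f=viewer.grab_frame(c);cv2.imwrite(f"pics/{c}1.png",f['image']);np.savez(f"/tmp/{c}.npz",**f)
    print(c,f['position'],f['orientation'],f['camera_matrix'].tolist() if hasattr(f['camera_matrix'],'tolist') else f['camera_matrix'],f['k1'])
    for n in["pearl_disc","ebony_disc","brass_disc","bone_square","panel","board","pocket","glue_bottle","tin"]:
        print(n,[(np.round(d['point'],3).tolist(),round(d['p'],2)) for d in viewer.find_in(c,n)[:3]])
E
```

```text
0.0 [0.25131443 0.51660335 0.21312431] [-3.13982656e+00 -4.84242813e-06  2.68881925e+00] 0.09132626010118017
top [0.45374741 0.0167485  1.64802044] [ 0.10679342 -0.00294443 -1.59272228] [[488.4541735084826, 0.0, 257.7469748188914], [0.0, 488.4541735084826, 193.0443387868674], [0.0, 0.0, 1.0]] -0.12068616155176463
pearl_disc [([0.535, 0.254, 0.017], 0.43)]
ebony_disc [([0.534, -0.173, 0.031], 0.4)]
brass_disc [([0.434, 0.208, 0.02], 0.46)]
bone_square [([0.485, 0.228, 0.014], 0.41)]
panel [([0.532, -0.172, 0.034], 0.74)]
board [([0.483, 0.228, 0.013], 0.89)]
pocket [([0.537, -0.176, 0.039], 0.96)]
glue_bottle [([0.733, 0.012, 0.105], 0.81), ([0.532, -0.176, 0.034], 0.39)]
tin [([0.756, 0.119, 0.092], 0.68)]
scene [ 1.09334163 -0.72279241  1.02933286] [ 0.72637519 -0.01190019  0.58518655] [[351.73041010575656, 0.0, 254.86434335874557], [0.0, 351.73041010575656, 193.25078530554043], [0.0, 0.0, 1.0]] -0.03981749761852716
pearl_disc []
ebony_disc [([0.555, -0.193, 0.033], 0.6), ([0.508, 0.174, 0.019], 0.37)]
brass_disc [([0.433, 0.206, 0.014], 0.44)]
bone_square [([0.468, 0.274, 0.022], 0.52)]
panel [([0.55, -0.19, 0.038], 0.8)]
board [([0.498, 0.216, 0.011], 0.74)]
pocket [([0.555, -0.197, 0.034], 0.57)]
glue_bottle [([0.754, -0.012, 0.093], 0.94)]
tin [([0.776, 0.095, 0.072], 0.6)]
```

View pics/top1.png

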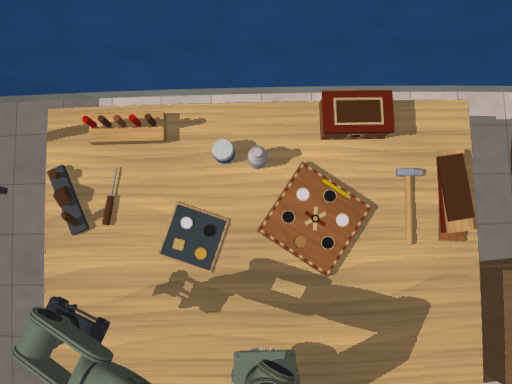

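View pics/scene1.png

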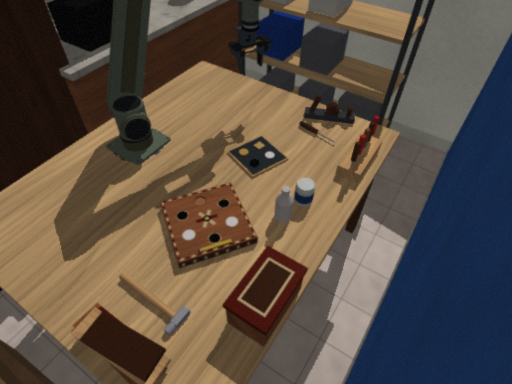

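The top view shows pearl at about (186,223) at the back left of the board, with ebony (210,230), brass (201,254) and bone (179,244). The panel centre is at (315,218), and the tan empty pocket at about (300,241), opposite the pencil. The scene view shows pearl at about (270,155) and the pocket at about (199,202). The two cameras' network points differ by about 20 mm, so I'll measure them myself.

```bash
cat > m.py <<'E'
import cv2,numpy as np
from scipy.spatial.transform import Rotation as R
def ray(f,px):
    K=np.array(f['camera_matrix']);d=np.array([float(f['k1']),0,0,0])
    # model: drawn = ray*(1+k1 r^2) = OpenCV k1
    n=cv2.undistortPoints(np.array([[px]],float),K,d,).ravel()
    return R.from_euler('xyz',f['orientation']).as_matrix()@np.array([n[0],-n[1],-1])
def at(f,px,z):
    v=ray(f,px);p=np.array(f['position']);return p+v*(z-p[2])/v[2]
def bydepth(f,px):
    v=ray(f,px);r,c=int(round(px[1])),int(round(px[0]));w=f['z_map'][r-2:r+3,c-2:c+3]
    return np.array(f['position'])+v*np.median(w[w>0])
def blob(f,px,cond,h=11):
    g=f['image'].astype(int);x,y=px;s=g[y-h:y+h+1,x-h:x+h+1]
    m=cond(s).astype(np.uint8);n,l,st,ce=cv2.connectedComponentsWithStats(m)
    b=1+np.argmax(st[1:,4]);return ce[b]+[x-h,y-h],st[b]
E
python3 - <<'E'
from m import *
white=lambda s:s.min(2)>140
black=lambda s:s.max(2)<45
P={'top':{'pearl':(186,223,.018,white),'w1':(303,195,.036,white),'w2':(342,220,.036,white),'b1':(330,196,.036,black),'b2':(288,216,.036,black),'b3':(328,243,.036,black)},
'scene':{'pearl':(270,155,.018,white),'w1':(231,222,.036,white),'w2':(189,235,.036,white),'b1':(214,238,.036,black),'b2':(224,203,.036,black),'b3':(182,215,.036,black)}}
for c in P:
    f=dict(np.load(f'/tmp/{c}.npz'));Q={}
    for k,(x,y,z,cn) in P[c].items():
        try: ce,st=blob(f,(x,y),cn)
        except Exception as e: print(c,k,e);continue
        Q[k]=at(f,ce,z);print(c,k,ce.round(1),st[2:],Q[k].round(4),'depth',bydepth(f,ce).round(4))
    A=np.array([Q[k][:2] for k in('w1','w2','b1','b2','b3')])
    # order around: opposite pairs: w1-b3, b2-w2, b1-pocket
    C=(Q['w1']+Q['b3']+Q['b2']+Q['w2'])/4;print('centre',C.round(4),'radii',np.linalg.norm(A-C[:2],axis=1).round(4),'pocket',(2*C-Q['b1']).round(4))
    g=cv2.resize(f['image'][140:290,150:390] if c=='top' else f['image'][130:280,140:300],None,fx=3,fy=3,interpolation=cv2.INTER_CUBIC);cv2.imwrite(f'pics/{c}_crop.png',g)
E
```

```text
top pearl [186.1 222.4] [ 12  12 110] [0.5348 0.2498 0.018 ] depth [0.5348 0.2499 0.0172]
top w1 [302.5 193.9] [ 12  13 125] [ 0.6203 -0.1404  0.036 ] depth [ 0.6204 -0.1404  0.0353]
top w2 [341.9 219.6] [ 13  12 123] [ 0.5318 -0.2686  0.036 ] depth [ 0.5319 -0.2688  0.0348]
top b1 [329.6 195.4] [10 10 83] [ 0.6132 -0.2306  0.036 ] depth [ 0.6135 -0.231   0.0336]
top b2 [287.9 216.5] [11 10 83] [ 0.5464 -0.0898  0.036 ] depth [ 0.5464 -0.0899  0.0355]
top b3 [327.3 242.5] [11 10 86] [ 0.4574 -0.2175  0.036 ] depth [ 0.4574 -0.2175  0.0354]
centre [ 0.539  -0.1791  0.036 ] radii [0.0901 0.0898 0.0904 0.0895 0.0902] pocket [ 0.4647 -0.1275  0.036 ]
scene pearl [269.2 154.4] [ 9  6 41] [0.5353 0.2524 0.018 ] depth [0.5346 0.2536 0.0168]
scene w1 [231.3 221.1] [12  9 79] [ 0.6196 -0.1367  0.036 ] depth [ 0.6191 -0.1361  0.035 ]
scene w2 [188.4 234.3] [12 10 87] [ 0.5312 -0.2646  0.036 ] depth [ 0.5306 -0.2641  0.0349]
scene b1 [214.2 237.6] [10  8 66] [ 0.6128 -0.2258  0.036 ] depth [ 0.6127 -0.2258  0.0359]
scene b2 [223.4 202.9] [10  7 53] [ 0.5461 -0.0855  0.036 ] depth [ 0.5466 -0.0861  0.037 ]
scene b3 [181.9 215. ] [10  7 56] [ 0.4572 -0.2137  0.036 ] depth [ 0.4561 -0.2128  0.0343]
centre [ 0.5385 -0.1751  0.036 ] radii [0.0897 0.0897 0.0899 0.09   0.09  ] pocket [ 0.4643 -0.1244  0.036 ]
```

View pics/top_crop.png

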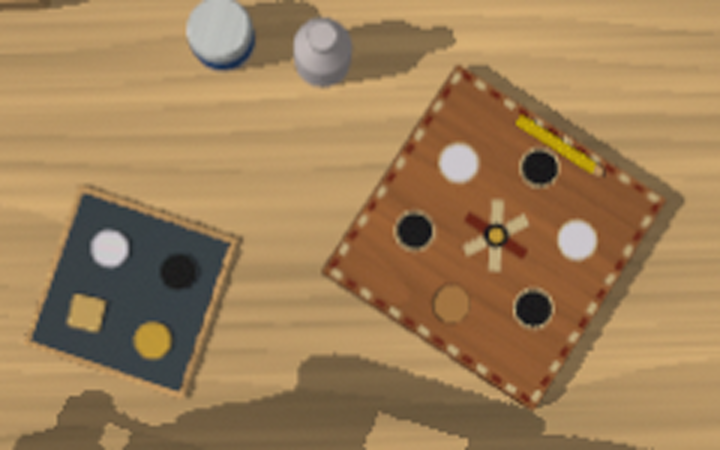

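Both cameras agree to within 4 mm, the ring radii come out at 90 mm, and depth confirms the heights. The crop shows the pocket at (450,303), which is full-image (300,241) and matches the position computed from the ring. So the pearl is at (0.535, 0.251) and the pocket at (0.4645, -0.126).

```bash
python3 - <<'E'
from cell import robot, planner, observe, viewer
import numpy as np, cv2
robot.gripper_close()
def pt(x,y,z):
    o=[np.pi,0,np.arctan2(y,x)+np.pi/2]
    o[2]=(o[2]+np.pi)%(2*np.pi)-np.pi
    robot.move_ptp([x,y,.25],o);robot.move_l([x,y,z+.06],v=.15);robot.move_l([x,y,z],v=.06);robot.sleep(.3)
    s=observe();print(round(s['time_s'],2),s['eef_pos'].round(4),np.round(s['eef_rot'],3),s['gripper_width'],np.round(s['wrist_force'],1),np.round(s['joints'],2))
    f=viewer.grab_frame("scene");return f
x,y=.535,.251
f=pt(x,y,.018+.024);cv2.imwrite('pics/s_pearl.png',cv2.resize(f['image'][90:240,180:340],None,fx=4,fy=4,interpolation=cv2.INTER_CUBIC))
robot.sleep(2.5);print(observe()['time_s'],observe()['eef_pos'])
E
```

```text
6.4 [0.5351 0.251  0.0422] [ 3.141 -0.     2.009] 0.0002906809937162954 [0.3 0.3 0.1] [ 0.42  0.5   1.75  0.    0.89 -0.02]
8.95 [0.53501239 0.25099785 0.04199689]
```

View pics/s_pearl.png

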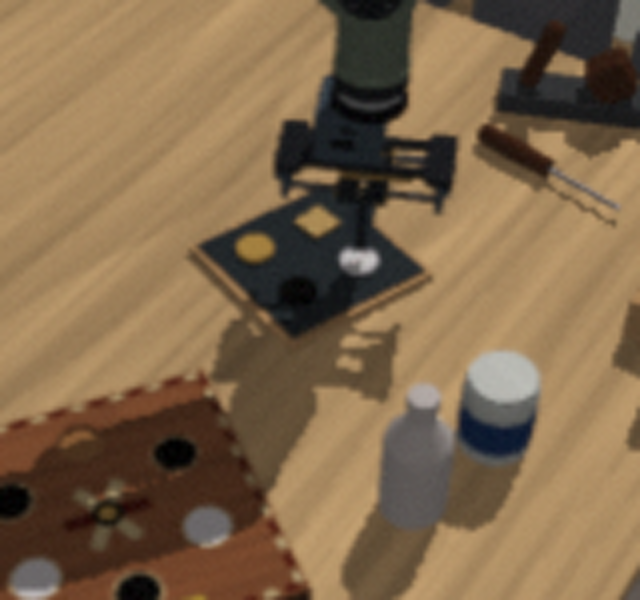

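The shut fingertips (360,245) hang just over the pearl disc (360,260), and nothing is touched. Next I'll go up, cross over high and point at the pocket.

```bash
python3 - <<'E'
from cell import robot, planner, observe, viewer
import numpy as np, cv2
x,y,z=.4645,-.126,.036+.024
robot.move_l([.535,.251,.25],v=.15)
robot.move_ptp([x,y,.25],[np.pi,0,np.arctan2(y,x)+np.pi/2]);robot.move_l([x,y,z+.06],v=.15);robot.move_l([x,y,z],v=.06);robot.sleep(.3)
f=viewer.grab_frame("scene");cv2.imwrite('pics/s_pocket.png',cv2.resize(f['image'][130:270,120:280],None,fx=4,fy=4,interpolation=cv2.INTER_CUBIC))
robot.sleep(2.5)
s=observe();print(round(s['time_s'],2),s['eef_pos'].round(4),np.round(s['eef_rot'],3),np.round(s['wrist_force'],1))
E
```

```text
16.93 [ 0.4645 -0.126   0.06  ] [3.142 0.    1.306] [ 0.9  0.3 -0.2]
```

View pics/s_pocket.png

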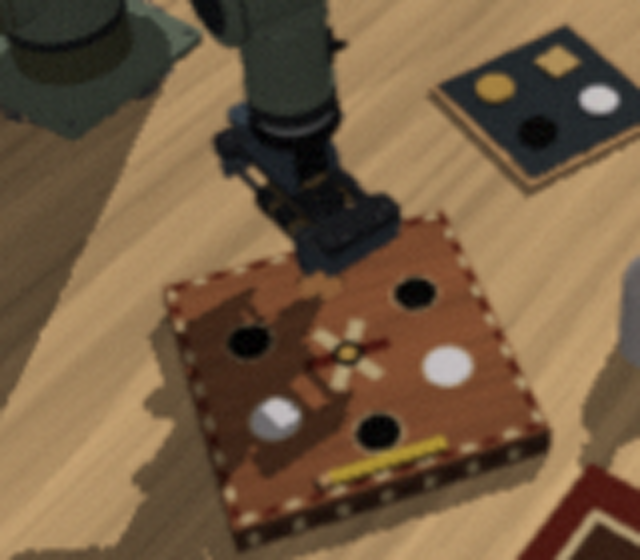

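The gripper body hides the fingertips, but it sits directly over the tan pocket (320,285). The loose pieces and the pencil are unmoved, and the wrist force is about 1 N. Handing in.

```bash
python3 -c "
from cell import robot
print(robot.finish_job())"
```

```text
the job is handed in; nothing more can be done
None
```

I pointed at the pearl disc and then at the empty pocket as asked, and handed the job in at about 17 s while still pointing at the pocket.

- **Pearl disc:** with the fingers shut, I came straight down over (0.535, 0.251) and held 24 mm above it for over 2.5 s.
- **Crossing:** I rose to 0.25 m, crossed at about that height, and came straight down on the pocket.
- **Empty pocket:** I pointed at (0.4645, -0.126) from 24 mm above its mouth and held for over 2.5 s.

**Checks:**
- **Position:** the final fingertip position matched the target to within 1 mm.
- **Contact:** wrist force stayed at about 1 N or less, and the loose pieces and pencil looked undisturbed in the last picture.
- **Cameras:** my own measurements from the two cameras differed by 3 to 4 mm in y for the targets, so I used the average. The networks' points were not reliable: they differed by about 20 mm between cameras and mostly gave low confidence for the loose pieces, so I did not aim by them.
- **Not confirmed by picture:** in the last picture the gripper body hid the fingertips. Their place over the pocket rests on the reported arm position and the measurement.

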